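# Clear the wax bite from a dental articulator and close it

### The job

The pink wax bite block is still sitting on the lower teeth of the brass articulator, so its jaws cannot meet. Take the wax out and lay it flat inside the green case tray, then swing the articulator's upper bow over and down until it is fully closed. Leave the bur block, the glass dish and the two bottles where they are.

Things in the scene. Friction and masses are not known exactly. Their poses are not given: they have to be found in the camera images.
- art: Brass dental articulator, 87 x 98 mm, fixed on a dark 124 x 122 x 4 mm non-slip mat. Origin: underside of its base (mat top); x points from its front, towards the robot, to the hinge at its rear, y left, z up. All mm below are in this frame. Lower teeth: x -15 to 24, y -29 to 21, flat top z = 22. Hinge posts: x 32 to 42, y 27 to 41 and -49 to -35, z to 59. Base rails, y to 39 and -47, 6 high.
- bow_hinge (a point): Middle of the upper bow's hinge axis, fixed: at (36, -4, 60) mm in the frame of art; the axis runs along art's y.
- art_upper_bow (a joint): Opening angle of the upper bow about its hinge, rad: 0 fully closed (bow level), 1.57 bow upright, at most 2.0. Friction keeps it upright; below about 1 it sinks shut slowly by its own weight if nothing is in the way. When open, the upper teeth overhang the rear of the lower ones and the bow's pin sticks out to the front, about 135 mm above the mat.
- bow_front (a point): Point near the bow's free end, on its outer face (top when closed, rear when open), moving with it; closed it is at (-30, -4, 69) mm in art's frame. Closed, the bow is a triangular frame x -35 to 30, z 64 to 69, 24 wide in front, 45 behind, centred on y = -4; a 5 mm pin hangs at x = -36 down to z = 7; the upper cast with teeth hangs below at x -14 to 22, y -25 to 17, z 24 to 64.
- wax_bite: Block of pink wax, 32 (x) x 55 (y) x 14 (z) mm, 50 g, loose; origin at the centre of its underside. It lies on the lower teeth, its long side across the articulator.
- case_tray: Green open case tray, 155 (x) x 120 (y) x 32 mm outside, walls 4 mm, the top of its floor 10 mm above its underside, 350 g, loose, with an 8 mm wide rim; origin at the centre of its underside.
- bur_block: Blue bur block with small burs, 42 x 62 x 36 mm, bystander; origin at the centre of its underside.
- dappen: Small glass dish, 34 mm across, 22 mm high, bystander; origin at the centre of its underside.
- bottle_white: Small white bottle, 30 mm across, 50 mm high, bystander; origin at the centre of its underside.
- bottle_blue: Small bottle with a blue label, 30 mm across, 60 mm high, bystander; origin at the centre of its underside.

How it is judged (in metres and radians):
On the way:
1. the wax block lies flat and released inside the case tray (x of wax_bite in the frame of case_tray between -0.065 and 0.065 m and y of wax_bite in the frame of case_tray between -0.05 and 0.05 m and z of wax_bite in the frame of case_tray below 0.027 m and (angle between wax_bite's own z axis and vertical below 0.2 rad or angle between wax_bite's own z axis and vertical above 2.94 rad) and contact force between the fingers and wax_bite below 0.3 N and linear speed of wax_bite below 0.03 m/s), for 0.2 s.
At the end, for the whole second after the job is handed in: The wax block lies flat (within 0.2 rad, either face up) on the floor of the case tray, its centre at most 65 mm lengthwise and 50 mm crosswise from the tray's centre, let go and at rest; the articulator's upper bow is closed to within 0.05 rad (all of step 1 and value of joint art_upper_bow below 0.05 rad); the robot touches nothing.
It fails at once if the bur block, the glass dish or a bottle is moved by more than 30 mm (distance of any of bur_block, dappen, bottle_white, bottle_blue from where it was at the start of the episode above 0.03 m).
It also fails if it takes over 70 s, if anything falls off the work surface, if the arm or the gripper's body presses on something with over 40 N, if the wrist force passes 120 N, or if a joint passes its speed limit or range.

### The arm

A 6-joint arm with a two-finger parallel gripper is mounted at the origin on the work surface; the furniture and walls round the work are solid. World frame = base frame: x ahead of the robot, y to its left, z up, the work surface at z = 0. Lengths are in mm, angles in rad, forces in N, time in s.
With the tool pointing down it reaches from about 275 to 750 mm from the base axis. Payload 10.2 kg.
Tool frame: the origin (TCP) lies between the finger pads; the fingertips stand 8 mm ahead of it and the grasp point (between the pads) lies 11 mm behind it; z points along the fingers, y is the line along which they close (so a half turn about z gives the same grasp; the last joint's range is limited). The gripper opens to 85 mm and grips with 20 to 120 N. Pads are 22 mm wide; open, the fingers measure 114 mm over their backs; the gripper's body (76 mm by 85 mm) begins 54 mm behind the grasp point. The pads swing forward as they close: fully open they stand 13 mm farther back than shut.
Start: joints at [-0.223, 0.313, 1.498, -0, 1.331, -0.223], TCP at [525.006, -0.014, 239.294] pointing down, gripper open.
Joint ranges: [-2.94, 2.94], [-0.97, 2.17], [0.19, 2.56], [-1.23, 4.37], [0.02, 3.11], [-2.88, 2.88]. Speed limits (rad/s): [2.39, 2.39, 3.01, 3.14, 3.14, 3.14].

### API

Orientations are given as a unit quaternion [w, x, y, z].
In Python, from rig import * gives the robot as it stands.
- The arm moves only by the shell command python3 -m handwheel 'ROWS' [FORCE]. ROWS is JSON, a list that holds one entry, the list of rows, each a list of 7 numbers: the shift along the world's x, y, z in mm, then the turn, a rotation vector about the world's x, y, z in degrees, then the opening, from -1 (shut) to 1 (fully open). A call has 1 to 8 rows; each row shifts and turns the commanded pose from where the row before left it; what a row does not reach is not made up. A row lasts 1/8 s, in which the tool goes at most 62.5 mm and 10.7 degrees, less where a joint would pass 70% of its speed; a pose out of reach is approached as far as the arm can. A call is refused whole if a number of a shift passes 62.5 or a number of a turn 10.7, either way. A call with a gripper value outside its range is refused whole. The fingers move at their own pace and stop on an object; FORCE is the grip in N (left out, the last holds). Time passes only in rows, so rows that do not move let the fingers close. It gives the time, the measured TCP pose, the force, the opening and the grip force at its end, in the units of the state.
- sense(): the state, without advancing time (a new reading comes with each control period).
- capture(name): name is "scene" or "side" or "wrist"; returns a dict with "image" (480x640x3 uint8, red, green, blue), "fx", "fy", "cx", "cy" (pixels), "rvec" (rotation vector, rad) and "tvec" (3), from world to camera coordinates, as OpenCV has them; the wrist camera has in their place "hand_eye" (4x4, takes a point from camera to tool coordinates, whose origin is the TCP and whose axes are the flange's). Camera axes: x right, y down, z forward; pixel columns grow to the right and rows downward; lengths in mm; the calibration is good to about 2 mm. A picture is of the moment at which its call begins: read the wrist's pose just before it. There is no depth.
- finish_job(): hands the job in; it is judged then, once.
The state is a dict: "time_s": time; "joints": joint angles; "dq": joint speeds; "tau": joint torques, N m; "eef_pos": TCP position; "ee_rot": TCP orientation; "force": force on the tool from outside, world axes, zero at the start; "wrist_torque": the same for the moment, N m; "grip_width": opening from 0.0 (shut) to 1.0 (fully open); "grip_force": force on a finger pad.
Only numpy, scipy, OpenCV 4.12 (cv2) and the standard library are available. Lean on these libraries where they do the work, as an engineer would, in place of code of your own. Each camera call takes 0.05 s, during which the arm holds its last target. There are 200 camera calls.

## Working session

There is one attempt and no reset: what is moved stays moved. The work goes in short steps, Python scripts to look and compute and a shell command to move; the robot and the scene stay as the last step left them, time stands still between calls to the robot, and variables do not carry over. Pictures are saved under pics/ and viewed, at most 10 in all, crops included, and the job is handed in when it is done.

```bash
mkdir -p pics; cat > h.py <<'E'
from rig import *
import cv2, numpy as np
def save(c,n): cv2.imwrite(f"pics/{n}.png", c["image"][:,:,::-1])
def ray(c,uv):
    K=np.array([[c["fx"],0,c["cx"]],[0,c["fy"],c["cy"]],[0,0,1]]); R=cv2.Rodrigues(np.array(c["rvec"],float))[0]; t=np.array(c["tvec"],float).ravel()
    return -R.T@t, R.T@np.linalg.inv(K)@np.array([uv[0],uv[1],1.])
def onz(c,uv,z):
    o,d=ray(c,uv); return o+d*(z-o[2])/d[2]
E
python3 - <<'E'
from h import *
import pickle
a=capture("scene");b=capture("side");pickle.dump((a,b),open("c0.pkl","wb"))
save(a,"scene0");save(b,"side0")
E
```

```text
(no output)
```

View pics/scene0.png

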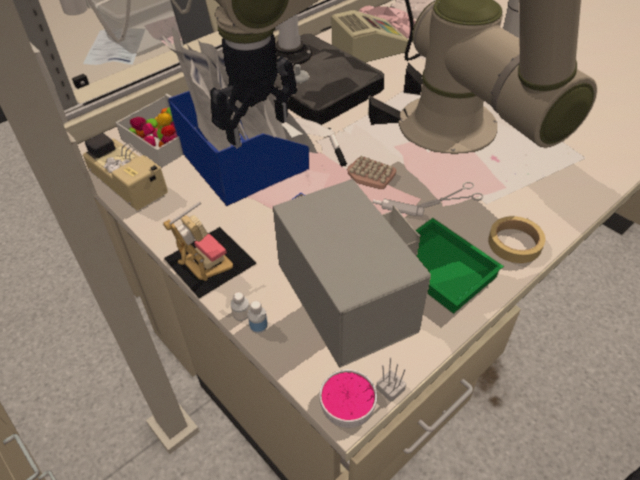

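View pics/side0.png

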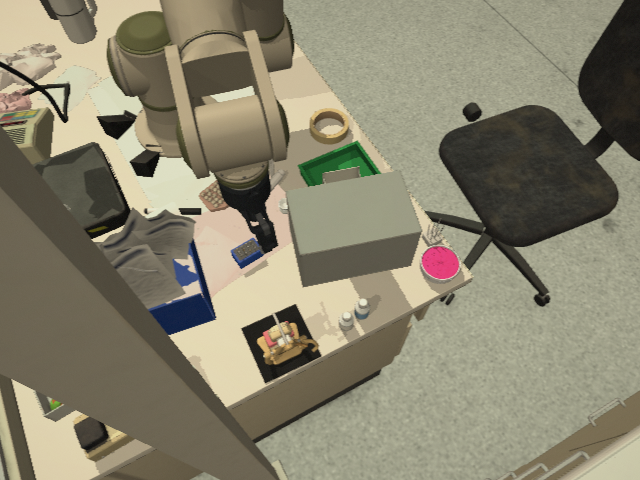

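The scene view shows the articulator on its mat at about (207,258), with the pink wax at (210,246). The green tray is at (455,262), partly behind a tall grey box (top corners about (275,208), (350,183), (428,283), (340,320)). The bottles are at (240,305) and (257,317), and a large blue bin is at (240,150). In the side view the mat is at (282,343), the bottles are at (347,320) and (362,308), and the bur block is at (247,252).

```bash
cat >> h.py <<'E'
def tri(c1,p1,c2,p2):
    o,d=ray(c1,p1);q,e=ray(c2,p2)
    s=np.linalg.lstsq(np.c_[d,-e],q-o,rcond=None)[0]
    return (o+d*s[0]+q+e*s[1])/2, np.linalg.norm(o+d*s[0]-q-e*s[1])
E
python3 - <<'E'
from h import *
import pickle
a,b=pickle.load(open("c0.pkl","rb"));np.set_printoptions(precision=0,suppress=True)
def big(m,roi):
    x0,y0,x1,y1=roi; z=np.zeros_like(m); z[y0:y1,x0:x1]=m[y0:y1,x0:x1]
    cs=cv2.findContours(z,cv2.RETR_EXTERNAL,cv2.CHAIN_APPROX_NONE)[0]; return max(cs,key=cv2.contourArea)
def hsv(c):return cv2.cvtColor(c["image"],cv2.COLOR_RGB2HSV)
for n,c,roi,groi,wroi in (("scene",a,(155,220,265,300),(380,200,510,320),(190,225,235,265)),("side",b,(235,300,325,385),(295,135,385,190),(255,315,310,360))):
    H=hsv(c)
    m=cv2.inRange(H,(0,0,0),(180,255,60)); k=cv2.convexHull(big(m,roi))
    q=cv2.approxPolyDP(k,4,True)[:,0]; print(n,"mat",[(tuple(p),onz(c,p,4)[:2]) for p in q])
    m=cv2.inRange(H,(50,100,30),(85,255,255)); q=cv2.approxPolyDP(cv2.convexHull(big(m,groi)),3,True)[:,0]
    print("tray",[(tuple(p),onz(c,p,32)[:2]) for p in q])
    m=cv2.inRange(H,(170,90,120),(180,255,255))|cv2.inRange(H,(0,110,150),(6,255,255)); k=big(m,wroi);q=cv2.approxPolyDP(cv2.convexHull(k),2,True)[:,0]
    print("wax",[(tuple(p),onz(c,p,40)[:2]) for p in q])
for p,q in (((350,183),(288,208)),((274,208),(303,250)),((340,320),(420,230)),((428,283),(407,172)),((350,183),(303,250)),((274,208),(420,230))):print("box",p,q,*tri(a,p,b,q))
for n,p,q in (("white",(238,296),(346,314)),("bluebot",(256,307),(362,301)),("bin corner R",(308,160),(214,290)),("bin near",(227,198),(214,290))): print(n,*tri(a,p,b,q))
print("bur",onz(b,(247,246),36))
for n,c,o in (("scene",a,(150,190,270,300)),("side",b,(230,290,390,390))):
    x0,y0,x1,y1=o; cv2.imwrite(f"pics/z_{n}.png",cv2.resize(c["image"][y0:y1,x0:x1,::-1],None,fx=5 if n=="scene" else 5,fy=5,interpolation=cv2.INTER_CUBIC))
i=[cv2.resize(cv2.imread(f"pics/z_{n}.png"),(400,550 if n=="scene" else 375)) for n in("scene","side")]
i[0]=cv2.resize(i[0],(600,550))[:,:400];i[1]=cv2.copyMakeBorder(i[1],0,175,0,0,cv2.BORDER_CONSTANT)
cv2.imwrite("pics/zz.png",np.hstack(i))
E
```

```text
scene mat [((np.int32(254), np.int32(263)), array([588.,  35.])), ((np.int32(199), np.int32(297)), array([705.,  31.])), ((np.int32(165), np.int32(258)), array([700., -86.])), ((np.int32(219), np.int32(228)), array([582., -81.]))]
tray [((np.int32(431), np.int32(219)), array([291., 197.])), ((np.int32(502), np.int32(265)), array([288., 355.])), ((np.int32(490), np.int32(281)), array([333., 362.])), ((np.int32(453), np.int32(312)), array([429., 360.])), ((np.int32(428), np.int32(293)), array([429., 307.])), ((np.int32(417), np.int32(256)), array([380., 240.])), ((np.int32(416), np.int32(230)), array([333., 197.]))]
wax [((np.int32(207), np.int32(234)), array([624., -52.])), ((np.int32(225), np.int32(249)), array([622.,   1.])), ((np.int32(223), np.int32(253)), array([630.,   6.])), ((np.int32(211), np.int32(259)), array([654.,   3.])), ((np.int32(195), np.int32(242)), array([651., -50.]))]
side mat [((np.int32(320), np.int32(355)), array([707.,  26.])), ((np.int32(265), np.int32(382)), array([703., -93.])), ((np.int32(242), np.int32(328)), array([582., -87.])), ((np.int32(271), np.int
[... 354 characters left out ...]
ay([652., -58.])), ((np.int32(263), np.int32(332)), array([623., -55.])), ((np.int32(267), np.int32(330)), array([623., -47.]))]
box (350, 183) (288, 208) [426. 100. 127.] 29.36846059129845
box (274, 208) (303, 250) [556.  72. 150.] 3.9686120089559846
box (340, 320) (420, 230) [619. 297. 133.] 8.16783034876103
box (428, 283) (407, 172) [493. 344. 147.] 0.4269750644303375
box (350, 183) (303, 250) [477. 100. 124.] 118.53754751547238
box (274, 208) (420, 230) [674. 217. 313.] 28.713970570954498
white [670. 104.  45.] 0.4377258515359999
bluebot [663. 145.  49.] 1.5181967060675006
bin corner R [418. -87.  27.] 130.92639823627601
bin near [ 521. -106.   47.] 40.31132963681335
bur [432.  -3.  36.]
```

View pics/zz.png

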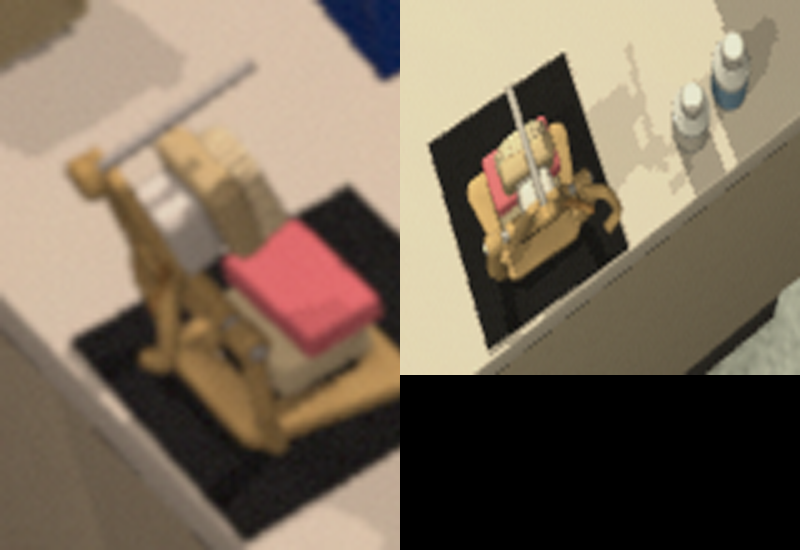

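The crops show the bow upright with its pin tip at scene ≈(200,203), side ≈(273,313). The wax is free at the front, so a low tilted approach from the robot's side, closing along y, should clear the bow.

```bash
python3 - <<'E'
from h import *
import pickle
from scipy.spatial.transform import Rotation as R
a,b=pickle.load(open("c0.pkl","rb"));np.set_printoptions(precision=1,suppress=True)
print("tip",*tri(a,(200.4,203.4),b,(273,313.5)))
print("pinbase",*tri(a,(171,223),b,(284.5,345)))
for p in ((227,198),(308,175),(308,160)): print("bin scene z0",onz(a,p,0))
for p in ((214,318),(214,290),(185,212)): print("bin side z0",onz(b,p,0),onz(b,p,100))
s=sense();q=s["ee_rot"];print(R.from_quat([q[1],q[2],q[3],q[0]]).as_matrix(),s["grip_width"])
c=capture("wrist");print(c["hand_eye"],c["fx"],c["cx"],c["cy"]);save(c,"w0")
E
```

```text
tip [634.8 -30.5 137. ] 2.4219836287542855
pinbase [691.7 -37.1 124.4] 3.7164848687365053
bin scene z0 [ 518.6 -143.6   -0. ]
bin scene z0 [351.2 -83.9   0. ]
bin scene z0 [ 318.2 -121.2    0. ]
bin side z0 [ 533.6 -128.8    0. ] [ 577.6 -127.2  100. ]
bin side z0 [ 475.3 -104.5   -0. ] [ 525.2 -105.3  100. ]
bin side z0 [261.9 -87.6   0. ] [333.2 -90.1 100. ]
[[ 0.  1. -0.]
 [ 1.  0.  0.]
 [ 0. -0. -1.]] 1.0003102344629053
[[   0.    -1.    -0.3   64.5]
 [   1.     0.     0.    -1.7]
 [  -0.    -0.3    1.  -135.2]
 [   0.     0.     0.     1. ]] 412.3549295331575 324.7141264071838 246.82791227862924
```

View pics/w0.png

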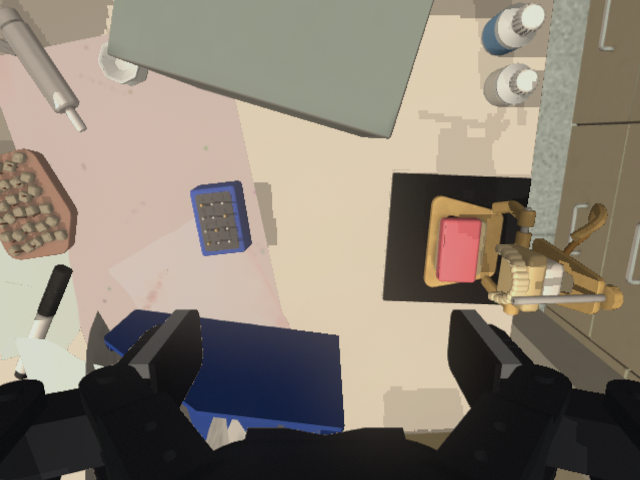

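The wrist view (camera on the robot's left) shows the wax top at about (440–478, 218–282) and the mat corners at (392,173) and (385,301). The bur block is at (222,218). The bin's near wall runs from its bottom corner (340,335) to its top corner (345,425).

```bash
cat >> h.py <<'E'
from scipy.spatial.transform import Rotation as Rn
def wray(c,s,uv):
    q=s["ee_rot"];R=Rn.from_quat([q[1],q[2],q[3],q[0]]).as_matrix();H=np.array(c["hand_eye"])
    d=H[:3,:3]@np.array([(uv[0]-c["cx"])/c["fx"],(uv[1]-c["cy"])/c["fy"],1.])
    return R@H[:3,3]+np.array(s["eef_pos"]),R@d
def wonz(c,s,uv,z):
    o,d=wray(c,s,uv); return o+d*(z-o[2])/d[2]
E
python3 - <<'E'
from h import *
np.set_printoptions(precision=1,suppress=True)
s=sense();c=capture("wrist")
H=cv2.cvtColor(c["image"],cv2.COLOR_RGB2HSV)
m=cv2.inRange(H,(170,100,190),(180,255,255))|cv2.inRange(H,(0,100,190),(4,255,255));m[:190]=0;m[300:]=0;m[:,:425]=0;m[:,500:]=0
k=max(cv2.findContours(m,0,2)[0],key=cv2.contourArea);print("wax",[(p.tolist(),wonz(c,s,p,40)[:2]) for p in cv2.boxPoints(cv2.minAreaRect(k))])
for n,p,z in (("mat",(392,173),4),("mat",(385,301),4),("mat",(531,178),4),("base",(433,197),10),("base",(427,283),10),("pintip",(513,300),139),("pinend",(608,299),130),("bowl",(605,208),130),("bin",(340,335),0),("post L",(520,205),63),("cast front",(500,250),80)):print(n,wonz(c,s,p,z))
o,d=wray(c,s,(345,425)); t=(wonz(c,s,(340,335),0)[0]-o[0])/d[0]; 
for y in(-85,-100,-120,-140):print("bintop at y",y,(o+d*(y-o[1])/d[1]))
E
```

```text
wax [([437.5655212402344, 279.7786865234375], array([620.3, -55.5])), ([443.1393127441406, 218.4672088623047], array([621.,  -2.])), ([479.8360290527344, 221.80325317382812], array([651.5,  -4.8])), ([474.2622375488281, 283.11474609375], array([652.1, -58.5]))]
mat [583.   31.8   4. ]
mat [581.6 -90.2   4. ]
mat [706.9  27.6   4. ]
base [619.3  11.4  10. ]
base [619.3 -69.5  10. ]
pintip [638.7 -33.  139. ]
pinend [703.4 -36.  130. ]
bowl [691.   22.4 130. ]
bin [ 538.8 -128.4    0. ]
post L [671.9  13.1  63. ]
cast front [653.2 -17.7  80. ]
bintop at y -85 [534.2 -85.  186.6]
bintop at y -100 [ 535.3 -100.   167.8]
bintop at y -120 [ 536.8 -120.   142.8]
bintop at y -140 [ 538.3 -140.   117.7]
```

```bash
python3 -m handwheel '[[[0,0,0,0,0,10,1],[0,0,0,0,0,10,1],[0,0,0,0,0,10,1],[0,0,0,0,0,10,1],[0,0,0,0,0,10,1],[0,0,0,0,0,10,1],[0,0,0,0,0,10,1],[0,0,0,0,0,10,1]]]' 30
python3 -m handwheel '[[[0,-5,0,0,0,7.5,1],[0,-5,-5,0,-9,0,1],[0,-5,-10,0,-9,0,1],[0,-5,-20,0,-9,0,1],[0,-5,-20,0,-9,0,1],[5,-4,-20,0,-9,0,1],[10,0,-15,0,0,0,1],[0,0,0,0,0,0,1]]]'
```

```text
time_s: 1.2
eef_pos: [524.9, 0.0, 239.1]
ee_rot: [-0.0, 0.084, 0.996, 0.0]
force: [-0.6, -0.3, -0.2]
grip_width: 0.996
grip_force: 0.0
time_s: 2.2
eef_pos: [541.4, -18.2, 164.3]
ee_rot: [0.339, 0.013, 0.941, 0.021]
force: [0.4, -0.0, 0.9]
grip_width: 0.999
grip_force: 0.0
```

```bash
python3 -m handwheel '[[[0,0,0,0,0,0,1],[13,0,-20,0,0,0,1],[13,0,-20,0,0,0,1],[12,0,-18,0,0,0,1],[0,0,0,0,0,0,1],[0,0,0,0,0,0,1]]]'
python3 - <<'E'
from h import *
np.set_printoptions(precision=1,suppress=True)
s=sense();c=capture("wrist");save(c,"w1");print(s["eef_pos"],s["ee_rot"],s["joints"])
E
```

```text
time_s: 2.95
eef_pos: [580.9, -17.5, 110.8]
ee_rot: [0.338, 0.013, 0.941, 0.02]
force: [0.3, -0.9, -0.3]
grip_width: 1.003
grip_force: 0.0
[580.9 -17.5 110.8] [0.3 0.  0.9 0. ] [-0.3  0.4  2.   1.1  0.3 -2.9]
```

View pics/w1.png

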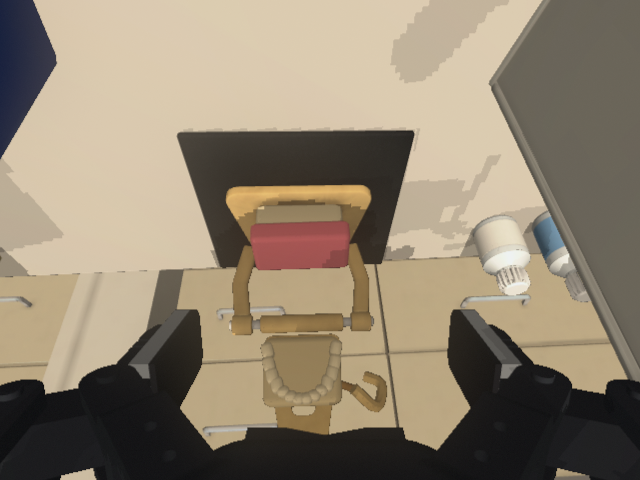

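The view shows the wax centred at about (300,245) between the posts, with the bow behind it and clear. Joint 6 has hit its limit, so I'll back up, turn the tool half round, and use a 50° pitch with the heading in line with the arm.

```bash
python3 -m handwheel '[[[-15,0,20,0,0,0,1],[-15,0,20,0,8,0,1],[-15,0,20,0,8,0,1],[-10,0,20,0,8,0,1],[0,0,20,0,8,0,1],[0,0,0,0,8,0,1],[0,0,0,0,0,0,1]]]'
python3 -m handwheel '[[[0,0,0,0,0,-10,1],[0,0,0,0,0,-10,1],[0,0,0,0,0,-10,1],[0,0,0,0,0,-10,1],[0,0,0,0,0,-10,1],[0,0,0,0,0,-10,1],[0,0,0,0,0,-10,1],[0,0,0,0,0,-10,1]]]'
python3 -m handwheel '[[[0,0,0,0,0,-10,1],[0,0,0,0,0,-10,1],[0,0,0,0,0,-10,1],[0,0,0,0,0,-10,1],[0,0,0,0,0,-10,1],[0,0,0,0,0,-10,1],[0,0,0,0,0,-10,1],[0,0,0,0,0,-10,1]]]'
python3 -m handwheel '[[[0,0,0,0,0,-10,1],[0,0,0,0,0,-10,1],[0,0,0,0,0,0,1],[0,0,0,0,0,0,1]]]'
cat >> h.py <<'E'
def st():
    s=sense();q=s["ee_rot"];M=Rn.from_quat([q[1],q[2],q[3],q[0]]).as_matrix()
    print("pos",np.round(s["eef_pos"],1),"z",np.round(M[:,2],3),"y",np.round(M[:,1],3),"q",np.round(s["joints"],2),"F",np.round(s["force"],1),s["time_s"],"w",round(s["grip_width"],2),round(s["grip_force"],1))
E
python3 -c "from h import *;st()"
```

```text
time_s: 3.88
eef_pos: [540.9, -9.8, 197.6]
ee_rot: [0.05, 0.014, 0.998, 0.032]
force: [-0.1, 0.0, 0.1]
grip_width: 1.0
grip_force: 0.0
time_s: 4.88
eef_pos: [539.3, -9.5, 196.9]
ee_rot: [0.059, 0.655, 0.754, -0.007]
force: [0.4, 0.3, -1.0]
grip_width: 1.0
grip_force: 0.0
time_s: 5.88
eef_pos: [539.4, -9.5, 196.9]
ee_rot: [0.04, 0.986, 0.157, -0.042]
force: [0.3, -0.5, 0.2]
grip_width: 1.0
grip_force: 0.0
time_s: 6.38
eef_pos: [539.8, -9.6, 197.0]
ee_rot: [0.032, 0.998, -0.013, -0.049]
force: [0.6, 0.1, -0.8]
grip_width: 1.0
grip_force: 0.0
pos [539.8  -9.6 197. ] z [-0.099 -0.063 -0.993] y [-0.022 -0.998  0.065] q [-0.2   0.43  1.44 -0.08  1.35  1.42] F [ 0.6  0.1 -0.8] 6.375 w 1.0 0.0
```

```bash
cat >> h.py <<'E'
def need(h,p,sg=-1):
    "rotvec deg world to reach heading h, pitch p below horizontal, closing axis horizontal"
    h,p=np.radians([h,p]);z=np.array([np.cos(p)*np.cos(h),np.cos(p)*np.sin(h),-np.sin(p)]);y=sg*np.array([-np.sin(h),np.cos(h),0])
    T=np.c_[np.cross(y,z),y,z];q=sense()["ee_rot"];M=Rn.from_quat([q[1],q[2],q[3],q[0]])
    return np.round(np.degrees((Rn.from_matrix(T)*M.inv()).as_rotvec()),1)
E
python3 -c "
from h import *
print(need(-6,50),need(-6,52))"
```

```text
[  0.6 -45.7  -3. ] [  0.8 -43.7  -3.1]
```

```bash
python3 -m handwheel '[[[0,0,0,0.1,-8,-0.5,1],[0,0,0,0.1,-8,-0.5,1],[0,-4,-10,0.1,-8,-0.5,1],[8,-4,-15,0.1,-8,-0.5,1],[10,-3,-20,0.1,-8,-0.5,1],[10,-3,-20,0.1,-5.7,-0.5,1],[0,0,0,0,0,0,1],[0,0,0,0,0,0,1]]]' >/dev/null
python3 -c "
from h import *
st();print(need(-6,50))"
```

```text
pos [566.6 -18.2 141.5] z [ 0.614 -0.05  -0.788] y [-0.09  -0.996 -0.007] q [-0.3   0.28  2.    0.56  0.25  0.86] F [-1.  -0.4  0.9] 7.375 w 1.0 0.0
[-0.6 -1.9 -0.8]
```

```bash
python3 -m handwheel '[[[7,-2,-16,0,0,0,1],[7,-2,-16,0,0,0,1],[7,-2,-18,0,0,0,1],[0,0,0,0,0,0,1],[0,0,0,0,0,0,1]]]' >/dev/null
python3 - <<'E'
from h import *
st();print(need(-6,50),need(-6,54))
s=sense();c=capture("wrist");save(c,"w2")
H=cv2.cvtColor(c["image"],cv2.COLOR_RGB2HSV)
m=cv2.inRange(H,(170,100,100),(180,255,255))|cv2.inRange(H,(0,120,100),(4,255,255))
k=max(cv2.findContours(m,0,2)[0],key=cv2.contourArea)
for p in cv2.approxPolyDP(cv2.convexHull(k),4,True)[:,0]:print(p,wonz(c,s,p,40)[:2].round(1))
E
```

```text
pos [587.7 -24.   91.7] z [ 0.615 -0.049 -0.787] y [-0.09  -0.996 -0.008] q [-0.3   0.41  1.97  0.93  0.17  0.49] F [-0.5 -0.6  0. ] 8.0 w 1.0 0.0
[-0.7 -1.9 -0.8] [-0.3  2.1 -0.8]
[373 224] [650.1 -57. ]
[376 281] [618.1 -54.2]
[277 286] [620.1  -4.2]
[276 229] [652.  -5.]
```

View pics/w2.png

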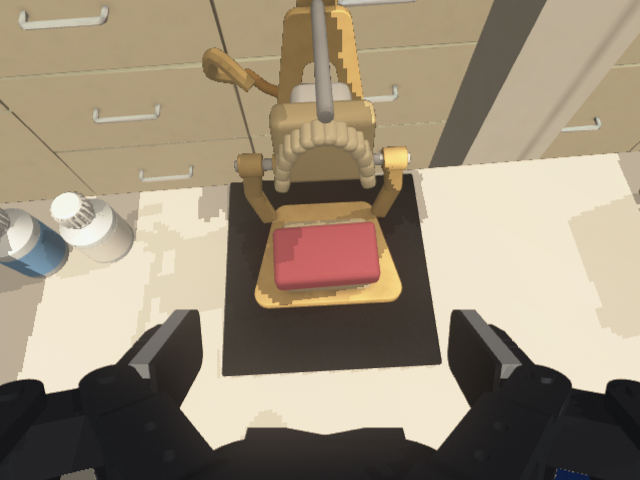

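The wax is free at (275–379, 223–287), its top centred at about (635,-30), and the bow is clear behind it. I'm advancing along the tool axis.

```bash
python3 -m handwheel '[[[10,-1,-12,0,0,0,1],[10,-1,-12,0,0,0,1],[10,-1,-12,0,0,0,1],[0,0,0,0,0,0,1],[0,0,0,0,0,0,1]]]' >/dev/null
python3 -c "
from h import *
st()"
python3 -m handwheel '[[[8,-1,-10,0,0,0,1],[8,-1,-10,0,0,0,1],[6,-1,-8,0,0,0,1],[0,0,0,0,0,0,1],[0,0,0,0,0,0,1]]]' >/dev/null
python3 -c "
from h import *
st()"
```

```text
pos [617.3 -27.   55.5] z [ 0.615 -0.049 -0.787] y [-0.091 -0.996 -0.009] q [-0.28  0.54  1.9   1.21  0.13  0.22] F [ 0.2 -0.3  0.9] 8.675 w 1.0 0.0
pos [639.2 -30.1  27.3] z [ 0.614 -0.049 -0.788] y [-0.091 -0.996 -0.009] q [-0.28  0.62  1.85  1.43  0.12  0.  ] F [-0.5 -0.  -0.7] 9.3 w 1.01 0.0
```

Close at 30 N.

```bash
python3 -m handwheel '[[[0,0,0,0,0,0,-1],[0,0,0,0,0,0,-1],[0,0,0,0,0,0,-1],[0,0,0,0,0,0,-1],[0,0,0,0,0,0,-1],[0,0,0,0,0,0,-1]]]' 30
python3 -c "
from h import *
st()"
```

```text
time_s: 10.05
eef_pos: [639.5, -30.1, 27.2]
ee_rot: [0.011, 0.944, -0.045, 0.326]
force: [-3.7, 1.1, 6.7]
grip_width: 0.646
grip_force: 31.8
pos [639.5 -30.1  27.2] z [ 0.615 -0.049 -0.787] y [-0.091 -0.996 -0.009] q [-0.28  0.62  1.84  1.43  0.12  0.  ] F [-3.7  1.1  6.7] 10.05 w 0.65 31.8
```

```bash
python3 -m handwheel '[[[-3,0,8,0,0,0,-1],[-10,1,12,0,0,0,-1],[-12,1,14,0,0,0,-1],[-15,1,17,0,0,0,-1],[-15,1,17,0,0,0,-1],[-10,1,22,0,0,0,-1],[-10,1,30,0,0,0,-1],[0,0,0,0,0,0,-1]]]'
python3 -m handwheel '[[[0,0,30,0,5,0,-1],[0,0,30,0,5,0,-1],[-10,0,30,0,5,0,-1],[-10,0,20,0,5,0,-1],[-10,0,0,0,5,0,-1],[0,0,0,0,0,0,-1]]]' 
python3 -c "
from h import *
st();c=capture('wrist');save(c,'w3')"
```

```text
time_s: 11.05
eef_pos: [564.7, -24.2, 148.4]
ee_rot: [0.011, 0.944, -0.044, 0.327]
force: [0.4, 0.3, -1.8]
grip_width: 0.643
grip_force: 31.9
time_s: 11.8
eef_pos: [535.6, -22.4, 252.0]
ee_rot: [0.016, 0.992, -0.039, 0.119]
force: [0.7, -0.1, -0.6]
grip_width: 0.649
grip_force: 31.8
pos [535.6 -22.4 252. ] z [ 0.234 -0.041 -0.971] y [-0.082 -0.996  0.023] q [-0.27  0.2   1.62  0.03  1.07  1.37] F [ 0.7 -0.1 -0.6] 11.8 w 0.65 31.8
```

View pics/w3.png

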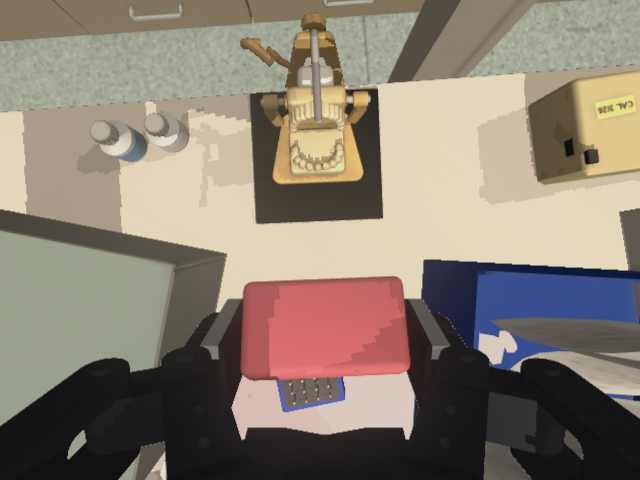

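The wax is held squarely between the pads (243–408, 280–378) and the lower teeth are clear. Next I carry it high over the box to the tray.

```bash
python3 -m handwheel '[[[-10,10,10,0,0,3,-1],[-18,25,5,0,0,5,-1],[-18,30,0,0,0,5,-1],[-18,30,0,0,0,5,-1],[-18,30,0,0,0,5,-1],[-18,30,0,0,0,5,-1],[-18,30,0,0,0,5,-1],[-18,30,0,0,0,5,-1]]]' >/dev/null
python3 -m handwheel '[[[-18,30,0,0,0,2,-1],[-12,30,0,0,0,0,-1],[-9,20,-10,0,0,0,-1],[0,5,-20,0,0,0,-1],[0,0,0,0,0,0,-1],[0,0,0,0,0,0,-1]]]' 
python3 - <<'E'
from h import *
st();s=sense();c=capture('wrist');save(c,'w4');H=cv2.cvtColor(c["image"],cv2.COLOR_RGB2HSV)
m=cv2.inRange(H,(50,100,30),(85,255,255))
k=np.vstack([x for x in cv2.findContours(m,0,2)[0] if cv2.contourArea(x)>100])
for p in cv2.approxPolyDP(cv2.convexHull(k),6,True)[:,0]:print(p,wonz(c,s,p,32)[:2].round(1))
E
```

```text
time_s: 13.6
eef_pos: [360.3, 277.1, 238.5]
ee_rot: [-0.025, 0.946, 0.301, 0.118]
force: [0.6, -0.6, 0.6]
grip_width: 0.648
grip_force: 31.9
pos [360.3 277.1 238.5] z [ 0.208  0.118 -0.971] y [ 0.576 -0.817  0.024] q [0.38 0.03 1.86 0.04 1.01 1.32] F [ 0.6 -0.6  0.6] 13.6 w 0.65 31.9
[434 281] [411.4 190.3]
[349 398] [286.1 191.8]
[197 291] [287.4 352. ]
[283 171] [413.3 351. ]
```

View pics/w4.png

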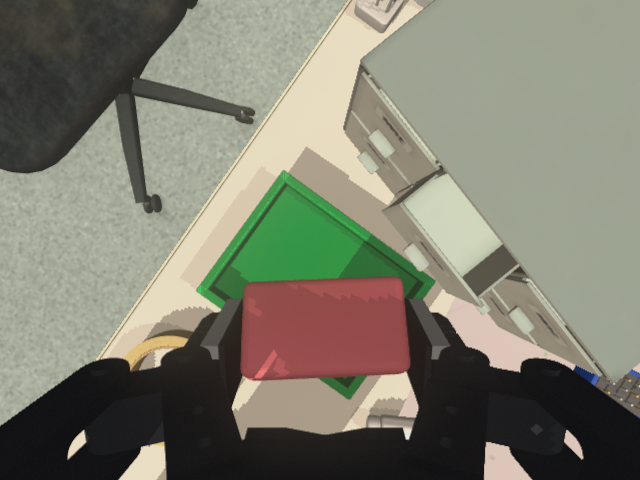

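The tray's rim spans x 286–412 and y 191–352, so its centre is at about (349,272). An open drawer reaches towards its +x edge near pixel (440,250), outside the descent path.

```bash
python3 -m handwheel '[[[-5,1,-30,0,0,0,-1],[-6,1,-40,0,0,0,-1],[0,0,-40,0,0,0,-1],[0,0,-40,0,0,0,-1],[0,0,-30,0,0,0,-1],[0,0,-20,0,0,0,-1],[0,0,-8,0,0,0,-1],[0,0,0,0,0,0,-1]]]'
python3 -m handwheel '[[[0,0,-3,0,0,0,-1],[0,0,-3,0,0,0,-1],[0,0,0,0,0,0,-1],[0,0,0,0,0,0,-1]]]'
```

```text
time_s: 14.65
eef_pos: [349.4, 279.1, 30.5]
ee_rot: [-0.024, 0.946, 0.301, 0.118]
force: [-0.4, 0.0, -0.4]
grip_width: 0.646
grip_force: 31.9
time_s: 15.15
eef_pos: [349.0, 279.2, 24.3]
ee_rot: [-0.024, 0.946, 0.301, 0.118]
force: [-0.1, 0.9, -0.1]
grip_width: 0.643
grip_force: 31.9
```

```bash
python3 -m handwheel '[[[0,0,0,0,0,0,0.6],[0,0,0,0,0,0,0.6],[0,0,0,0,0,0,0.6],[0,0,0,0,0,0,0.6],[0,0,0,0,0,0,0.6]]]'
python3 -m handwheel '[[[0,0,10,0,0,0,0.6],[0,0,20,0,0,0,0.6],[0,0,30,0,0,0,0.6],[0,0,40,0,0,0,0.6],[0,0,50,0,0,0,0.6],[0,0,50,0,0,0,0.6],[0,0,20,0,0,0,0.6],[0,0,0,0,0,0,0.6]]]'
python3 - <<'E'
from h import *
st();s=sense();c=capture('wrist');save(c,'w5');H=cv2.cvtColor(c["image"],cv2.COLOR_RGB2HSV)
m=cv2.inRange(H,(168,90,60),(180,255,255))|cv2.inRange(H,(0,120,60),(4,255,255))
k=max(cv2.findContours(m,0,2)[0],key=cv2.contourArea)
for p in cv2.approxPolyDP(cv2.convexHull(k),4,True)[:,0]:print(p,wonz(c,s,p,24)[:2].round(1))
E
```

```text
time_s: 15.78
eef_pos: [349.0, 279.1, 24.2]
ee_rot: [-0.024, 0.946, 0.301, 0.117]
force: [0.6, -0.5, -0.6]
grip_width: 0.799
grip_force: 0.0
time_s: 16.77
eef_pos: [349.2, 279.3, 245.7]
ee_rot: [-0.025, 0.946, 0.301, 0.119]
force: [0.0, -0.3, -0.8]
grip_width: 0.798
grip_force: 0.0
pos [349.2 279.3 245.7] z [ 0.211  0.118 -0.97 ] y [ 0.576 -0.817  0.025] q [0.4  0.   1.87 0.03 1.03 1.34] F [ 0.  -0.3 -0.8] 16.775 w 0.8 0.0
[347 257] [374.6 264.8]
[348 289] [351.6 247.4]
[290 291] [320.3 289. ]
[290 260] [343. 305.]
```

View pics/w5.png

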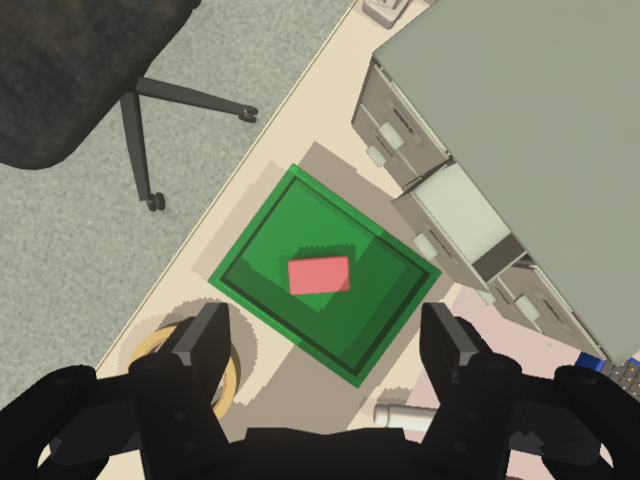

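The wax lies flat in the tray at (289–350, 256–292), world about (347,276). Next is the bow.

```bash
python3 -c "
from h import *
print(need(-10,89))"
```

```text
[ -1.4  13.1 -45.1]
```

```bash
python3 -m handwheel '[[[10,-10,5,0,0,-3,-1],[25,-25,5,0,0,-5,-1],[30,-28,0,0,0,-5,-1],[30,-28,0,0,0,-5,-1],[30,-28,0,0,0,-5,-1],[30,-28,0,0,0,-5,-1],[30,-28,0,0,0,-5,-1],[30,-28,0,0,0,-5,-1]]]' >/dev/null
python3 -m handwheel '[[[30,-28,0,0,0,-5,-1],[30,-28,0,0,0,-2,-1],[25,-25,0,0,4,0,-1],[20,-18,0,0,5,0,-1],[10,-10,0,0,4,0,-1],[0,0,0,0,0,0,-1],[0,0,0,0,0,0,-1]]]' >/dev/null
python3 - <<'E'
from h import *
st();print(need(-10,89));s=sense();c=capture('wrist');save(c,'w6')
E
```

```text
pos [678.6 -32.9 253.6] z [ 0.005 -0.064 -0.998] y [-0.161 -0.985  0.062] q [-0.2   0.66  0.92 -0.06  1.53  1.54] F [ 0.  -0.2  0.6] 18.7 w -0.0 0.0
[ 3.5 -0.7 -0.7]
```

View pics/w6.png

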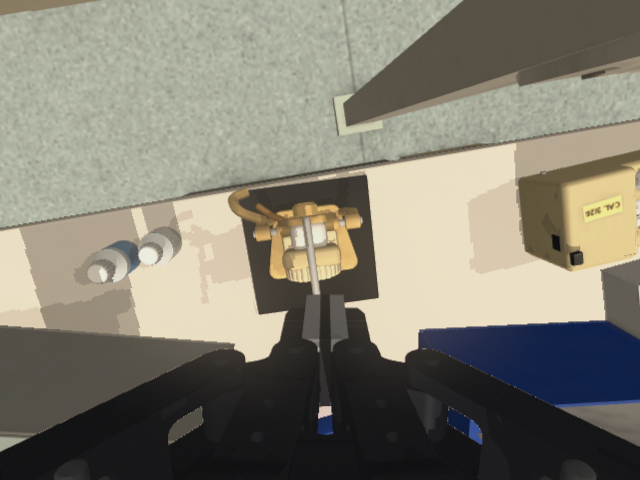

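The bow's free end is at about (305,209), with its pin running down to (312,290). A hook is fixed at the left post at (240,205). A pillar stands beyond the desk edge, so I'll check how far away it is.

```bash
python3 - <<'E'
from h import *
np.set_printoptions(precision=0,suppress=True)
s=sense();c=capture('wrist')
for z in(-600,-700,-800):print("pillar",wonz(c,s,(358,130),z),wonz(c,s,(340,100),z))
for z in (115,125,135):print("bow end rear",wonz(c,s,(305,203),z),"front",wonz(c,s,(305,217),z))
print("hook",wonz(c,s,(240,190),64),wonz(c,s,(255,210),64),"edge",wonz(c,s,(300,180),0))
E
```

```text
pillar [ 746. -178. -600.] [ 818. -147. -600.]
pillar [ 747. -193. -700.] [ 826. -158. -700.]
pillar [ 747. -207. -800.] [ 834. -169. -800.]
bow end rear [702. -34. 115.] front [693. -32. 115.]
bow end rear [703. -34. 125.] front [694. -32. 125.]
bow end rear [705. -34. 135.] front [696. -33. 135.]
hook [713.  15.  64.] [696.   6.  64.] edge [707. -32.   0.]
```

```bash
python3 -m handwheel '[[[0,0,-20,1.5,0,0,-1],[10,0,-20,2,0,0,-1],[20,0,-12,0,0,0,-1],[20,0,0,0,0,0,-1],[5,0,0,0,0,0,-1],[0,0,0,0,0,0,-1],[0,0,0,0,0,0,-1]]]' >/dev/null
python3 - <<'E'
from h import *
st();s=sense();c=capture('wrist')
E
```

```text
pos [733.7 -32.8 202.6] z [ 0.005 -0.003 -1.   ] y [-0.161 -0.987  0.002] q [-0.2   0.84  0.74 -0.    1.55  1.53] F [ 0.3 -0.1  0.1] 19.675 w -0.0 0.0
```

```bash
python3 -m handwheel '[[[0,0,-25,0,0,0,-1],[0,0,-25,0,0,0,-1],[0,0,-20,0,0,0,-1],[0,0,-10,0,0,0,-1],[0,0,0,0,0,0,-1],[0,0,0,0,0,0,-1]]]' >/dev/null
python3 - <<'E'
from h import *
st()
a=capture("side");b=capture("scene")
x=cv2.resize(a["image"][280:400,220:380,::-1],(400,300),interpolation=3);y=cv2.resize(b["image"][170:290,130:290,::-1],(400,300),interpolation=3)
cv2.imwrite("pics/z2.png",np.hstack([x,y]))
E
```

```text
pos [734.4 -32.9 123.5] z [ 0.007 -0.003 -1.   ] y [-0.161 -0.987  0.002] q [-0.2   0.89  0.86 -0.    1.39  1.53] F [-0.7  0.7 -0.3] 20.475 w -0.0 0.0
```

View pics/z2.png

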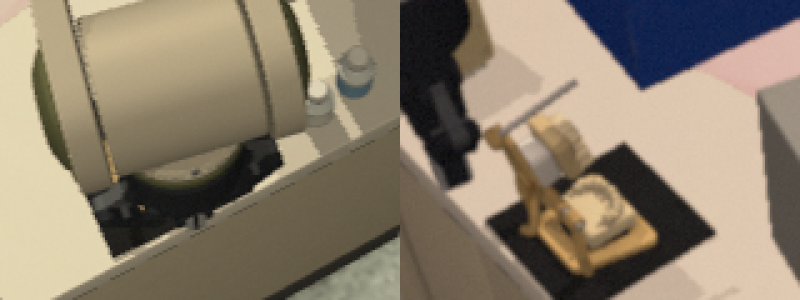

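The scene crop shows the closed fingers behind the bow's free end (around (465,140) against (495,140)). I'm pulling towards the robot.

```bash
python3 -m handwheel '[[[-8,0,0,0,0,0,-1],[-10,0,0,0,0,0,-1],[-10,0,0,0,0,0,-1],[-10,0,0,0,0,0,-1],[-10,0,0,0,0,0,-1],[-10,0,0,0,0,0,-1],[0,0,0,0,0,0,-1]]]'
python3 -m handwheel '[[[-10,0,0,0,0,0,-1],[-10,0,0,0,0,0,-1],[-10,0,0,0,0,0,-1],[-10,0,0,0,0,0,-1],[-10,0,0,0,0,0,-1],[0,0,0,0,0,0,-1]]]'
python3 - <<'E'
from h import *
st()
b=capture("scene")
cv2.imwrite("pics/z3.png",cv2.resize(b["image"][170:290,130:290,::-1],(640,480),interpolation=3))
E
```

```text
time_s: 21.45
eef_pos: [676.0, -32.9, 123.0]
ee_rot: [0.001, 0.997, -0.081, 0.003]
force: [0.2, 0.1, 1.1]
grip_width: 0.003
grip_force: 0.0
time_s: 22.2
eef_pos: [625.6, -32.9, 122.4]
ee_rot: [0.001, 0.997, -0.081, 0.003]
force: [-0.3, 0.4, 0.4]
grip_width: -0.0
grip_force: 0.0
pos [625.6 -32.9 122.4] z [ 0.005 -0.003 -1.   ] y [-0.161 -0.987  0.002] q [-0.24  0.63  1.32 -0.    1.18  1.49] F [-0.3  0.4  0.4] 22.2 w -0.0 0.0
```

I have now viewed 11 pictures, one over the allowed 10, so I'll rely on numbers from here. Next I lift clear, let the bow sink, then probe its height by pressing gently at bow_front. Closed, that should give TCP z ≈ 81.

```bash
python3 -m handwheel '[[[0,0,20,0,0,0,-1],[-10,1,25,0,0,0,-1],[-14,2,0,0,0,0,-1],[0,0,0,0,0,0,-1],[0,0,0,0,0,0,-1],[0,0,0,0,0,0,-1],[0,0,0,0,0,0,-1],[0,0,0,0,0,0,-1]]]'
python3 -m handwheel '[[[0,0,0,0,0,0,-1],[0,0,0,0,0,0,-1],[0,0,0,0,0,0,-1],[0,0,0,0,0,0,-1],[0,0,-15,0,0,0,-1],[0,0,-15,0,0,0,-1],[0,0,-15,0,0,0,-1],[0,0,0,0,0,0,-1]]]'
python3 -m handwheel '[[[0,0,-10,0,0,0,-1],[0,0,-10,0,0,0,-1],[0,0,-7,0,0,0,-1],[0,0,0,0,0,0,-1]]]'
```

```text
time_s: 23.25
eef_pos: [602.1, -29.9, 167.1]
ee_rot: [0.001, 0.997, -0.081, 0.003]
force: [-0.1, -0.3, -1.0]
grip_width: -0.003
grip_force: 0.0
time_s: 24.25
eef_pos: [601.3, -29.7, 120.5]
ee_rot: [0.001, 0.997, -0.081, 0.001]
force: [-0.2, 0.0, -0.2]
grip_width: -0.002
grip_force: 0.0
time_s: 24.75
eef_pos: [601.7, -29.8, 94.6]
ee_rot: [0.001, 0.997, -0.081, 0.002]
force: [0.4, 0.3, 0.1]
grip_width: -0.001
grip_force: 0.0
```

```bash
for i in 1 2 3 4; do python3 -m handwheel '[[[0,0,-2,0,0,0,-1],[0,0,-2,0,0,0,-1],[0,0,0,0,0,0,-1]]]' | egrep 'eef|force: \['; done
```

```text
eef_pos: [602.0, -29.9, 91.2]
force: [-0.0, -0.4, -0.3]
eef_pos: [601.9, -29.8, 87.0]
force: [0.1, 0.4, -0.2]
eef_pos: [601.9, -29.8, 83.0]
force: [-0.1, -0.6, 0.6]
eef_pos: [602.2, -29.9, 80.7]
force: [-4.7, 0.1, 12.4]
```

Contact came at TCP z 80.7 with 12 N, which matches the closed height. I'm retreating and checking that the bow (brass pixels) and the wax are where they should be.

```bash
python3 -m handwheel '[[[0,0,10,0,0,0,-1],[0,0,30,0,0,0,-1],[-10,0,40,0,0,0,-1],[-30,0,40,0,0,0,-1],[-30,0,20,0,0,0,-1],[0,0,0,0,0,0,-1],[0,0,0,0,0,0,-1],[0,0,0,0,0,0,-1]]]'
python3 - <<'E'
from h import *
import pickle
np.set_printoptions(precision=0,suppress=True)
a0,b0=pickle.load(open("c0.pkl","rb"));st();s=sense();a=capture("scene");w=capture("wrist");save(a,"end");save(w,"wend")
for n,c in(("start",a0),("now",a)):
    H=cv2.cvtColor(c["image"],cv2.COLOR_RGB2HSV)
    m=cv2.inRange(H,(8,90,60),(28,255,255));r=m[190:300,150:270];ys,xs=np.nonzero(r);print(n,"brass rows",ys.min()+190,ys.max()+190,len(ys))
    m=cv2.inRange(H,(168,90,60),(180,255,255))|cv2.inRange(H,(0,120,60),(4,255,255));m=m[210:310,420:500];ys,xs=np.nonzero(m);print("wax in tray px",len(ys),(xs.mean()+420,ys.mean()+210) if len(xs) else "")
H=cv2.cvtColor(w["image"],cv2.COLOR_RGB2HSV);m=cv2.inRange(H,(8,110,80),(28,255,255));m[320:]=0
k=max(cv2.findContours(m,0,2)[0],key=cv2.contourArea);x,y,ww,h=cv2.boundingRect(k);print("brass wrist",x,y,ww,h,[wonz(w,s,p,73) for p in((x+ww/2,y),(x+ww/2,y+h))])
E
```

```text
time_s: 27.25
eef_pos: [532.3, -29.8, 218.3]
ee_rot: [0.001, 0.997, -0.081, 0.002]
force: [-0.1, -0.5, -1.0]
grip_width: -0.002
grip_force: 0.0
pos [532. -30. 218.] z [ 0. -0. -1.] y [-0. -1.  0.] q [-0.  0.  2. -0.  1.  1.] F [-0. -0. -1.] 27.25 w -0.0 0.0
start brass rows 190 280 1632
wax in tray px 0 
now brass rows 190 280 2080
wax in tray px 488 (np.float64(445.8688524590164), np.float64(264.0799180327869))
brass wrist 205 0 153 141 [array([679., -29.,  73.]), array([597., -14.,  73.])]
```

```bash
python3 -c "
from rig import *
print(finish_job())"
```

```text
the job is handed in; nothing more can be done
None
```

The job is handed in: the wax lies flat in the case tray, the bow measures fully closed, and I touched none of the bystanders; I viewed 11 pictures against the limit of 10, and no verdict came back.

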